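# Register a ball tray under the dosing needle, then hold it level over the wipes

### The job

Take the sample tray by its upright fin and slide it flat along the worktop until the needle tip points inside the small ring marked on the tray, keep it still there for about a second, then slide it about 10 cm back out before lifting it. Carry it level, with the loose ball staying in its pocket, to the stack of wipes and finish while still holding it, level and still, centred about 12 cm above the wipes. Do not knock the needle stand or the bottle, cup and timer standing around.

Things in the scene. Friction and masses are not known exactly. Their poses are not given: they have to be found in the camera images.
- tray: flat aluminium sample tray, a plate 165 x 90 x 8 mm (x, y, z) lying loose on the worktop, 0.36 kg (may vary by a third). Origin: underside of the plate, at its middle; z up through the plate. An upright grip fin stands at the middle: 12 mm thick along y, 36 mm long along x, from the plate's top (z = 8 mm) to z = 53 mm, with a flange 44 x 22 mm at its foot up to z = 11 mm. The ball pocket is on the -x side of the fin, the marked ring on the +x side
- target_mark (a point): centre of the small dark flush ring (15 mm outer, 12 mm inner diameter, with a dot in the middle) on top of the tray, at x = +60 mm, y = 0, z = 8 mm of the tray
- pocket (a point): where the ball's centre is when it rests in the middle of its pocket: x = -52 mm, y = 0, z = 17.5 mm of the tray. The pocket is a round flat-floored recess 44 mm wide and only 3 mm deep; a jerk or a tilt beyond about 35 degrees lets the ball out
- ball_center (a point): centre of the loose steel ball, 25 mm in diameter, 64 g, that rolls freely in the pocket with about 9 mm of play all round
- needle_stand: fixed low stand with a dosing needle pointing straight down. Origin: on the worktop straight below the needle tip; the stand's x axis points from the needle to its column. Arm at 53 to 63 mm height, column at x = +85 mm, 75 mm high; base plate 70 x 100 x 12 mm from x = +55 to +125 mm. The tray goes under the needle from the -x side
- needle_tip (a point): tip of the needle, 16 mm above the worktop (8 mm above the top of a tray that lies on the worktop)
- wipe_pad: flat square stack of blue wipes, 157 x 148 x 9 mm, fixed on the worktop; origin at the middle of its underside
- bottle: bystander: reagent bottle with screw cap, 48 mm wide, 115 mm high, standing; origin at the middle of its underside
- cup: bystander: specimen cup with lid, 60 mm wide, 72 mm high, standing; origin at the middle of its underside
- lab_timer: bystander: small flat timer, 68 x 62 x 19 mm; origin at the middle of its underside

How it is judged:
By the outcome, as a careful person would: the job done as asked, in the order asked, and still so for the second after the job is handed in, while the arm keeps its last pose, push and grip.
It also fails if it takes over 64 s, if anything falls off the work surface, if the arm or the gripper's body presses on something with over 40 N, if the wrist force passes 120 N, or if a joint passes its speed limit or range.

### The arm

A 6-joint arm with a two-finger parallel gripper is mounted at the origin on a cart in front of the work surface, level with it; the furniture and walls round the work are solid. World frame = base frame: x ahead of the robot, y to its left, z up, the work surface at z = 0. Lengths are in m, angles in rad, forces in N, time in s.
With the tool pointing down it reaches from about 0.3 to 0.775 m from the base axis. Payload 14.6 kg.
Tool frame: the origin (TCP) lies midway between the tips of the shut fingers; the grasp point (between the pads) lies 19 mm behind it (ctrl.tcp_to_grasp is the z of the grasp point in the tool frame, in m); z points along the fingers, y is the line along which they close (so a half turn about z gives the same grasp; the last joint's range is limited). The gripper opens to 94 mm and grips with 3 to 60 N. Pads are 16 mm wide; open, the fingers measure 119 mm over their backs; the gripper's body (75 mm by 177 mm) begins 78 mm behind the grasp point.
Start: joints at [1.232, 0.3, 1.521, -0, 1.321, -0.067], TCP at [0.148, 0.53, 0.205] pointing down, gripper open.
Joint ranges: [-3.03, 3.03], [-0.79, 2.21], [0.23, 2.52], [-1.04, 4.18], [0, 3.07], [-2.55, 2.55]. Speed limits (rad/s): [2.22, 2.22, 2.57, 3.14, 3.14, 3.14].

### API

Orientations are given as [roll, pitch, yaw] about the fixed x, y, z axes, in that order (R = Rz(yaw) Ry(pitch) Rx(roll)).
In Python, from station import monitor, camera, ctrl gives the robot as it stands.
- The arm moves only by the tool apply_moves, never from a script. Its argument "plan" is one flat list of numbers, 4 for each row, row after row: the shift along the tool's x, y, z in mm, then the turn about the tool's z in rad. In form: [dx, dy, dz, spin, dx, dy, dz, spin, ...]. A call has 1 to 20 rows; each row shifts and turns the commanded pose from where the row before left it, along the tool's axes as they then stand; what a row does not reach is not made up. A row lasts 1/10 s, in which the tool goes at most 50 mm and 8.59 degrees, less where a joint would pass 70% of its speed; a pose out of reach is approached as far as the arm can. A call is refused whole if a number of a shift passes 50 or a number of a turn 0.15, either way. A call with a gripper value outside its range is refused whole. "hand" is the gripper command: -1 is shut, 1 is fully open, values between are in proportion, set as the call begins (left out, the last holds). The fingers move at their own pace and stop on an object; "squeeze" is the grip in N (left out, the last holds). Time passes only in rows, so rows that do not move let the fingers close. It gives the time, the measured TCP pose, the force, the opening and the grip force at its end, in the units of the state.
- monitor.get_obs(): the state, without advancing time (a new reading comes with each control period).
- camera(name): name is "side" or "top"; returns a dict with "image" (420x560x3 uint8, red, green, blue), "range_z" (420x560 float32, m along the optical axis (not along the pixel's ray), 0 where there is no reading), "mtx" (3x3 intrinsics, pixels), "rvec" (rotation vector, rad) and "tvec" (3), from world to camera coordinates, as OpenCV has them. Camera axes: x right, y down, z forward; pixel columns grow to the right and rows downward; lengths in m; the calibration is good to about 2 mm. A picture is of the moment at which its call begins.
- ctrl.hand_in(): hands the job in; it is judged then, once.
The state is a dict: "time_s": time; "qpos": joint angles; "joint_vel": joint speeds; "tau": joint torques, N m; "ee_pos": TCP position; "eef_rot": TCP orientation; "force": force on the tool from outside, world axes, zero at the start; "moment": the same for the moment, N m; "grip_width": finger opening in m; "grip_force": force on a finger pad.
Only numpy, scipy, OpenCV 4.12 (cv2) and the standard library are available. Lean on these libraries where they do the work, as an engineer would, in place of code of your own. Each camera call takes 0.05 s, during which the arm holds its last target. There are 200 camera calls.

## Working session

There is one attempt and no reset: what is moved stays moved. The work goes in short steps, Python scripts to look and compute and a tool call to move; the robot and the scene stay as the last step left them, time stands still between calls to the robot, and variables do not carry over. Pictures are saved under pics/ and viewed, at most 10 in all, crops included, and the job is handed in when it is done.

Besides the shell and the picture viewer there is one more tool, called after "Call:" by a JSON object that holds its "fn" and its "kwargs". apply_moves: Moves the arm, as the interface text tells. Its arguments: {"type":"object","properties":{"plan":{"type":"array","items":{"type":"number"}},"hand":{"type":"number"},"squeeze":{"type":"number"}},"required":["plan"]}

```bash
mkdir -p pics; ls; python3 - <<'E'
from station import monitor,camera,ctrl
import cv2,numpy as np
for n in("top","side"):
    c=camera(n); cv2.imwrite(f"pics/{n}0.png",c["image"][...,::-1]); np.savez(f"{n}0.npz",**c)
    R=cv2.Rodrigues(np.array(c["rvec"]))[0]; print(n,-R.T@np.array(c["tvec"]).ravel(),R[2],c["mtx"][0][0])
o=monitor.get_obs(); print(o["time_s"],o["ee_pos"],o["eef_rot"],ctrl.tcp_to_grasp)
E
```

```text
pics
top [ 0.44426896 -0.02901006  1.08476566] [ 0.10002514 -0.01926604 -0.99479837] 415.24817027773855
side [0.38416041 0.71258045 1.14291042] [ 0.13472662 -0.5581699  -0.81871552] 520.6209248881336
0.1 [0.14758392 0.52959206 0.20495296] [-3.14056973e+00 -8.64491184e-05  2.86978228e+00] -0.0188
```

View pics/top0.png

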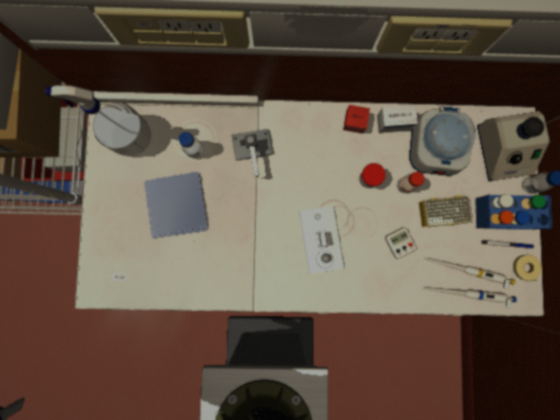

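View pics/side0.png

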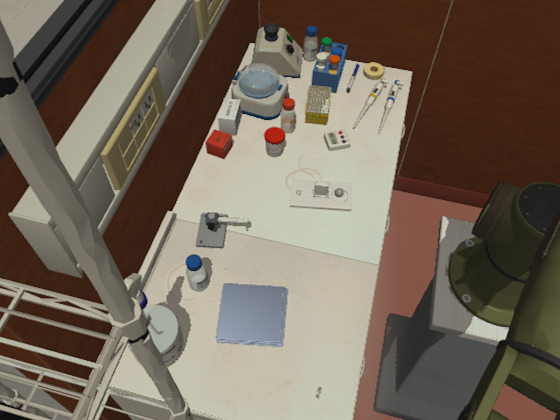

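The top view shows the tray at (322,240), the stand at (253,145), the wipes at (176,205), the bottle at (190,145), the cup at (373,175) and the timer at (401,242). The side view shows the same things, with the tray at (320,193) and the stand at (215,228).

```bash
cat > h.py <<'E'
import cv2,numpy as np
def cal(c):
    R=cv2.Rodrigues(np.array(c["rvec"],float))[0]; return np.array(c["mtx"]),R,np.array(c["tvec"],float).ravel()
def cloud(c):
    K,R,t=cal(c); d=c["range_z"]; v,u=np.mgrid[:d.shape[0],:d.shape[1]]
    p=np.stack([(u-K[0,2])/K[0,0]*d,(v-K[1,2])/K[1,1]*d,d],-1); return (p-t)@R
def onz(c,u,v,z):
    K,R,t=cal(c); r=R.T@np.linalg.inv(K)@[u,v,1]; o=-R.T@t; return o+r*(z-o[2])/r[2]
def proj(c,P):
    return cv2.projectPoints(np.array(P,float).reshape(-1,1,3),np.array(c["rvec"],float),np.array(c["tvec"],float),np.array(c["mtx"]),None)[0].reshape(-1,2)
E
python3 - <<'E'
import numpy as np,cv2
from h import *
T=dict(np.load("top0.npz"));S=dict(np.load("side0.npz"))
def crop(c,u,v,w,h,s): return cv2.resize(c["image"][v:v+h,u:u+w,::-1],None,fx=s,fy=s,interpolation=cv2.INTER_CUBIC)
a=crop(T,292,200,60,75,5);b=crop(T,225,120,60,75,5)
c=crop(S,285,165,75,50,5)[:,:375];d=crop(S,190,205,75,50,5)
l=np.hstack([a,b]); r=np.vstack([c,d]); 
im=np.zeros((880,0,3),np.uint8)
im=np.zeros((600,800,3),np.uint8); im[:300,:400]=crop(T,285,198,80,75,5)[:300,:400]  if 0 else cv2.resize(T["image"][200:275,282:382,::-1],(400,300),interpolation=cv2.INTER_CUBIC)
im[:300,400:]=cv2.resize(T["image"][110:185,210:310,::-1],(400,300),interpolation=cv2.INTER_CUBIC)
im[300:,:400]=cv2.resize(S["image"][155:230,270:370,::-1],(400,300),interpolation=cv2.INTER_CUBIC)
im[300:,400:]=cv2.resize(S["image"][195:270,170:270,::-1],(400,300),interpolation=cv2.INTER_CUBIC)
cv2.imwrite("pics/z0.png",im)
for n,c in(("T",T),("S",S)):
    P=cloud(c); 
    def box(z0,z1,cx,cy,r):
        m=(P[...,2]>z0)&(P[...,2]<z1)&(abs(P[...,0]-cx)<r)&(abs(P[...,1]-cy)<r)&(c["range_z"]>0); return P[m]
    if n=="T":
        for nm,u,v in(("tray",322,240),("stand",253,145),("pad",176,205),("bottle",190,145),("cup",373,175),("timer",401,242)): print(nm,P[v,u])
    tr=onz(T,322,240,.01); st=onz(T,253,145,.03); pd=onz(T,176,205,.009)
    for nm,q,z0,z1,r in(("fin",tr,.035,.06,.05),("plate",tr,.005,.012,.11),("arm",st,.045,.07,.12),("col",st,.069,.09,.12),("base",st,.009,.016,.12),("pad",pd,.006,.013,.12)):
        b=box(z0,z1,q[0],q[1],r)
        if len(b): 
            re=cv2.minAreaRect(b[:,:2].astype(np.float32)*1000); print(n,nm,len(b),b.mean(0).round(4),np.round(re[0],1),np.round(re[1],1),round(re[2],1))
E
```

```text
tray [ 0.47286836 -0.13396868  0.05609036]
stand [0.70611482 0.04246591 0.06616337]
pad [0.55714272 0.24110797 0.00975482]
bottle [0.69201114 0.19008803 0.1066218 ]
cup [ 0.63613333 -0.25768372  0.0708902 ]
timer [ 0.47282269 -0.34216947  0.01692404]
T fin 76 [ 0.4759 -0.1366  0.0512] [ 475.8 -137.2] [35.5 12. ] 9.8
T plate 1630 [ 0.4788 -0.1361  0.0075] [ 476.5 -131.2] [201.1 175.5] 89.0
T arm 284 [0.6895 0.0452 0.0634] [679.7  47.8] [105.9  42.4] 10.8
T col 54 [0.7152 0.0483 0.0729] [680.9  41.3] [99.9 26.4] 12.6
T base 656 [0.7297 0.0522 0.0116] [767.2  74.4] [181.1 119.4] 21.9
T pad 2637 [0.5595 0.2404 0.0085] [557.7 242.7] [157.1 144.8] 10.5
S fin 107 [ 0.4785 -0.1349  0.0482] [ 479.3 -137.2] [34.9 16.2] 13.5
S plate 1382 [ 0.4774 -0.1327  0.0084] [ 473.4 -138.7] [218.6 216.3] 0.6
S arm 288 [0.6875 0.0476 0.0637] [682.   48.5] [105.7  43.9] 11.4
S col 90 [0.7153 0.0506 0.0727] [686.   38.1] [103.   38.4] 25.2
S base 607 [0.73   0.0647 0.0128] [716.4  47.2] [243.5 217.5] 3.5
S pad 3442 [0.559  0.2457 0.0097] [554.4 241.2] [239.4 233.3] 90.0
```

View pics/z0.png

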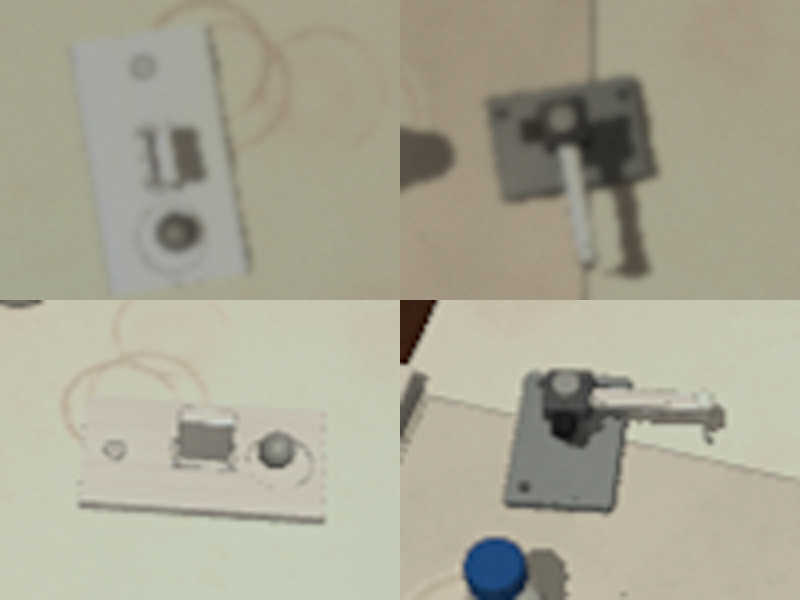

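The top crop (4x) shows the ring at (143,67), the fin at (165,157) and the ball at (178,233). The stand's column is at (562,118), and the arm end is at (588,262). In the side crop the needle tip is near (710,438).

```bash
python3 - <<'E'
import numpy as np,cv2
from h import *
T=dict(np.load("top0.npz"));S=dict(np.load("side0.npz"))
def px(x,y,ox,oy): return (x+.5)/4-.5+ox,(y+.5)/4-.5+oy
t=lambda x,y,z: onz(T,*px(x,y,282,200),z)
q=[t(70,45,.008),t(208,27,.008),t(250,272,.008),t(110,293,.008)]
re=cv2.minAreaRect(np.array(q)[:,:2].astype(np.float32)*1000);print("trayrect",re)
r=t(143,67,.008);print("ring T",r,"S",onz(S,*px(114,149,270,155),.008))
b=lambda x,y,z: onz(T,*px(x-400,y,210,110),z)
bq=[b(487,98,.012),b(638,77,.012),b(655,177,.012),b(505,200,.012)]
rb=cv2.minAreaRect(np.array(bq)[:,:2].astype(np.float32)*1000);print("base",rb)
print("needle side",onz(S,*px(310,138,170,195),.016))
# cluster-filtered
def rect(c,z0,z1,cx,cy,r,nm):
    P=cloud(c); m=((P[...,2]>z0)&(P[...,2]<z1)&(np.hypot(P[...,0]-cx,P[...,1]-cy)<r)).astype(np.uint8)
    n,l,s,_=cv2.connectedComponentsWithStats(m); k=1+s[1:,4].argmax(); p=P[l==k]
    xy=p[:,:2]*1000; re=cv2.minAreaRect(xy.astype(np.float32)); ev=np.linalg.svd(xy-xy.mean(0),full_matrices=0)[2][0]
    print(nm,len(p),xy.mean(0).round(1),p[:,2].mean().round(4),np.round(re[0],1),np.round(re[1],1),round(re[2],1),"pca",np.degrees(np.arctan2(ev[1],ev[0])).round(1))
for n,c in(("T",T),("S",S)):
    rect(c,.005,.013,.477,-.133,.1,n+"plate"); rect(c,.03,.06,.476,-.136,.05,n+"fin"); rect(c,.045,.07,.66,.035,.06,n+"arm"); rect(c,.008,.016,.73,.05,.08,n+"base")
    rect(c,.004,.013,.558,.242,.12,n+"pad"); rect(c,.014,.03,.472,-.342,.06,n+"timer");rect(c,.09,.12,.69,.19,.05,n+"bottle");rect(c,.06,.08,.64,-.26,.05,n+"cup")
P=cloud(S); m=(np.hypot(P[...,0]-.63,P[...,1]-.035)<.03)&(P[...,2]>.012)&(P[...,2]<.05);print(P[m].round(4)[:20])
E
```

```text
trayrect ((476.5340576171875, -137.54544067382812), (162.9924774169922, 91.37084197998047), 10.079521179199219)
ring T [ 0.53538604 -0.1261265   0.008     ] S [ 0.53737032 -0.12864709  0.008     ]
base ((722.71826171875, 48.05714416503906), (69.4862289428711, 101.10114288330078), 10.262357711791992)
needle side [0.63502065 0.02807665 0.016     ]
Tplate 1633 [ 479.1 -136. ] 0.0076 [ 476.1 -137.4] [164.9  90.2] 10.2 pca -170.6
Tfin 80 [ 475.7 -136.4] 0.0502 [ 475.8 -137.2] [35.5 12. ] 10.0 pca -170.5
Tarm 217 [679.4  41.6] 0.0628 [675.6  36. ] [90.3 37.6] 23.9 pca -167.0
Tbase 686 [722.1  48.6] 0.0112 [722.6  49.4] [70.1 99.7] 11.3 pca 103.2
Tpad 3151 [557.8 241.7] 0.008 [556.6 243.1] [159.1 146. ] 10.5 pca -169.4
Ttimer 474 [ 470.8 -343.2] 0.0164 [ 471.4 -343.4] [65.1 59. ] 27.4 pca -160.3
Tbottle 198 [703.4 198.3] 0.1119 [705.  199.1] [33.9 34. ] 89.5 pca -135.2
Tcup 447 [ 637.7 -259. ] 0.0708 [ 638.7 -259.2] [58.3 56.7] 45.5 pca -74.0
Splate 1257 [ 480.2 -133.1] 0.0091 [ 479.9 -139.9] [171.3  98.8] 10.3 pca -171.0
Sfin 124 [ 478.4 -134.5] 0.046 [ 479.  -136.9] [35.4 16.9] 13.5 pca -168.4
Sarm 214 [675.5  42.3] 0.0631 [675.9  37.6] [86.8 33.4] 18.6 pca -167.2
Sbase 552 [723.4  65.1] 0.0127 [725.1  51.7] [70.8 99.4] 10.7 pca 133.8
Spad 3563 [559.  246.7] 0.0095 [564.4 244.1] [170.9 162.8] 9.1 pca -171.2
Stimer 333 [ 473.5 -341.3] 0.0188 [ 473.5 -342.8] [65.9 65.2] 28.2 pca 27.5
Sbottle 217 [705.1 203.2] 0.1131 [707.1 200.3] [35.5 34.8] 30.4 pca 110.1
Scup 297 [ 640.2 -256. ] 0.0725 [ 640.2 -258.8] [58.1 57.6] 78.1 pca 121.4
[[0.6346 0.0346 0.0497]
 [0.6353 0.0332 0.0428]
 [0.6376 0.0348 0.0396]
 [0.6361 0.0322 0.0316]
 [0.6367 0.0313 0.0254]
 [0.6369 0.0312 0.0206]]
```

Call:
{"fn": "apply_moves", "kwargs": {"plan": [-10, -11, 0, 0, -20, -22, 0, 0, -26, -29, 0, 0, -26, -29, 0, 0, -26, -29, 0, 0, -26, -29, 0, 0, -26, -29, 0, 0, -26, -29, 0, 0, -26, -29, 0, 0, -26, -29, 0, 0, -26, -29, 0, 0, -26, -29, 0, 0, -26, -29, 0, 0, -26, -29, 0, 0, -26, -29, 0, 0, -26, -29, 0, 0, -26, -29, 0, 0, -26, -29, 0, 0, -26, -29, 0, 0, -24, -28, 0, 0], "hand": 1}}

```text
time_s: 2.1
ee_pos: [0.4771, -0.1387, 0.2051]
eef_rot: [3.142, -0.001, 2.869]
force: [0.3, -0.2, 0.0]
grip_width: 0.094
grip_force: 0.0
```

Call:
{"fn": "apply_moves", "kwargs": {"plan": [0, 0, 0, 0.13, 0, 0, 0, 0.14, 0, 0, 0, 0.14, 0, 0, 0, 0.14, 0, 0, 0, 0.14, 0, 0, 0, 0.14, 0, 0, 0, 0.14, 0, 0, 0, 0.14, 0, 0, 0, 0.14, 0, 0, 0, 0.14, 0, 0, 0, 0.14, 0, 0, 0, 0.14, 0, 0, 0, 0.14, 0, 0, 0, 0.14, 0, 0, 0, 0.14, 0, 0, 0, 0.14, 0, 0, 0, 0.14, 0, 0, 0, 0.14, 0, 0, 0, 0.14, 0, 0, 0, 0.04]}}

```text
time_s: 4.1
ee_pos: [0.4766, -0.137, 0.2052]
eef_rot: [-3.141, 0.0, 0.174]
force: [-0.2, 0.3, 0.0]
grip_width: 0.0941
grip_force: 0.0
```

Call:
{"fn": "apply_moves", "kwargs": {"plan": [0, 0, 10, 0, 0, 0, 20, 0, 0, 0, 30, 0, 0, 0, 30, 0, 0, 0, 30, 0, 0, 0, 24, 0, 0, 0, 16, 0, 0, 0, 12, 0, 0, 0, 8, 0, 0, 0, 4, 0, 0, 0, 2, 0, 0, 0, 0, 0, 0, 0, 0, 0]}}

```text
time_s: 5.4
ee_pos: [0.477, -0.1371, 0.02]
eef_rot: [3.141, -0.001, 0.18]
force: [0.2, 0.6, -0.3]
grip_width: 0.0939
grip_force: 0.0
```

Call:
{"fn": "apply_moves", "kwargs": {"plan": [0, 0, 0, 0, 0, 0, 0, 0, 0, 0, 0, 0, 0, 0, 0, 0, 0, 0, 0, 0, 0, 0, 0, 0, 0, 0, 0, 0, 0, 0, 0, 0, 0, 0, 0, 0, 0, 0, 0, 0], "hand": -0.7, "squeeze": 20}}

```text
time_s: 6.4
ee_pos: [0.4767, -0.137, 0.0195]
eef_rot: [3.142, -0.0, 0.18]
force: [0.3, 0.1, 0.7]
grip_width: 0.0177
grip_force: 0.0
```

```bash
python3 - <<'E'
from station import monitor,camera
import cv2,numpy as np
o=monitor.get_obs();print(o["grip_width"],o["grip_force"],o["force"],o["ee_pos"])
im=[]
for n,(u,v) in(("top",(282,180)),("side",(270,130))):
    c=camera(n); np.savez(f"{n}1.npz",**c); im.append(cv2.resize(c["image"][v:v+110,u:u+100,::-1],(400,440),interpolation=cv2.INTER_CUBIC))
cv2.imwrite("pics/g1.png",np.hstack(im))
E
```

```text
0.017663127782771456 0.0 [0.3272824  0.07275313 0.65210208] [ 0.47674558 -0.13703063  0.01945832]
```

View pics/g1.png

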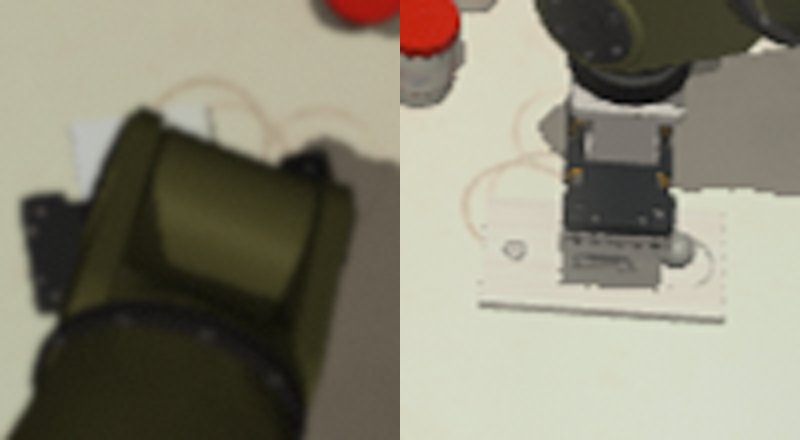

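The side crop shows the fingers around the fin, with the ring clearly visible at (515,250). From the top the ring is hidden. The fingers haven't touched yet, so I close them fully.

Call:
{"fn": "apply_moves", "kwargs": {"plan": [0, 0, 0, 0, 0, 0, 0, 0, 0, 0, 0, 0, 0, 0, 0, 0, 0, 0, 0, 0], "hand": -1, "squeeze": 30}}

```text
time_s: 7.0
ee_pos: [0.4767, -0.137, 0.0194]
eef_rot: [-3.142, 0.0, 0.18]
force: [0.5, -1.2, -0.7]
grip_width: 0.0119
grip_force: 30.0
```

```bash
python3 - <<'E'
from station import monitor,camera
from h import *
o=monitor.get_obs();print(o["grip_width"],o["grip_force"],o["force"],o["ee_pos"],o["eef_rot"])
c=camera("side"); np.savez("side2.npz",**c)
# ring refine: darkest blob around
for f in("side0","side2"):
    d=dict(np.load(f+".npz")); g=cv2.cvtColor(d["image"],cv2.COLOR_RGB2GRAY).astype(float)
    w=g[185:200,290:308]; m=np.clip(np.median(w)-w-4,0,None); v,u=np.mgrid[185:200,290:308]
    U,V=(m*u).sum()/m.sum(),(m*v).sum()/m.sum(); print(f,U,V,onz(d,U,V,.008))
d=dict(np.load("side0.npz"))
cv2.imwrite("pics/n0.png",cv2.resize(d["image"][210:245,225:260,::-1],(560,560),interpolation=cv2.INTER_CUBIC))
E
```

```text
0.011895443434660752 29.999858736991882 [ 0.51517944 -1.15547898 -0.65622524] [ 0.47671296 -0.13702882  0.01942473] [-3.14158773e+00  1.89346920e-05  1.79816182e-01]
side0 297.8851174934726 191.89556135770235 [ 0.53798558 -0.12840761  0.008     ]
side2 297.87277701778385 192.33652530779753 [ 0.53766764 -0.12693815  0.008     ]
```

View pics/n0.png

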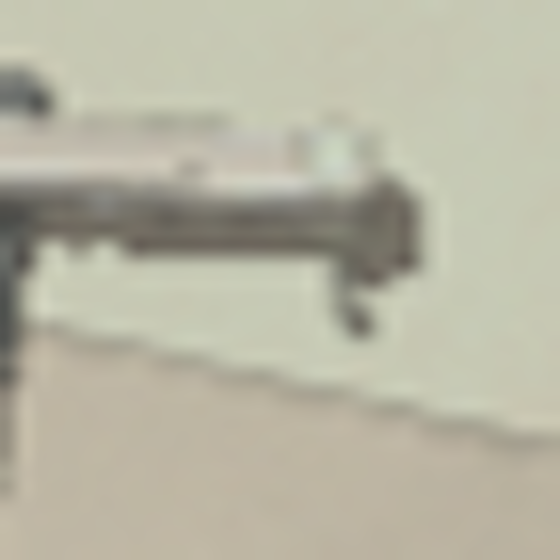

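The tip is at crop (362,330), i.e. side pixel (247.1,230.1). That gives a needle position near (0.634,0.032), which agrees with the base plate. First I slide sideways to line up with the stand's axis.

Call:
{"fn": "apply_moves", "kwargs": {"plan": [0, -3, 0, 0, 0, -6, 0, 0, 0, -9, 0, 0, 0, -10, 0, 0, 0, -10, 0, 0, 0, -10, 0, 0, 0, -10, 0, 0, 0, -10, 0, 0, 0, -10, 0, 0, 0, -10, 0, 0, 0, -10, 0, 0, 0, -10, 0, 0, 0, -10, 0, 0, 0, -9, 0, 0, 0, -6, 0, 0, 0, -4, 0, 0, 0, -1, 0, 0, 0, 0, 0, 0, 0, 0, 0, 0]}}

```text
time_s: 8.95
ee_pos: [0.452, -0.0012, 0.0194]
eef_rot: [-3.141, 0.0, 0.18]
force: [0.4, 2.8, -1.1]
grip_width: 0.0117
grip_force: 30.0
```

Call:
{"fn": "apply_moves", "kwargs": {"plan": [3, 0, 0, 0, 6, 0, 0, 0, 8, 0, 0, 0, 8, 0, 0, 0, 8, 0, 0, 0, 8, 0, 0, 0, 8, 0, 0, 0, 8, 0, 0, 0, 8, 0, 0, 0, 7, 0, 0, 0, 5, 0, 0, 0, 3, 0, 0, 0, 0, 0, 0, 0, 0, 0, 0, 0]}}

```text
time_s: 10.35
ee_pos: [0.5312, 0.0131, 0.0195]
eef_rot: [3.141, -0.001, 0.18]
force: [1.6, 0.2, -0.2]
grip_width: 0.0119
grip_force: 30.0
```

```bash
cat > look.py <<'E'
import sys
from station import monitor,camera
from h import *
o=monitor.get_obs();print(o["time_s"],o["grip_width"],o["grip_force"],o["force"],o["ee_pos"],o["eef_rot"])
c=camera("side"); n=sys.argv[1]; np.savez(n+".npz",**c)
e=np.array(o["ee_pos"]);y=o["eef_rot"][2]; r=e[:2]+.06*np.array([np.cos(y),np.sin(y)]); print("ring by tcp",r,"px",proj(c,[*r,.008]))
tip=onz(c,247.1,230.1,.016); print("tip",tip,"want ring px",proj(c,[tip[0],tip[1],.008]))
cv2.imwrite(f"pics/{n}.png",cv2.resize(c["image"][190:250,210:290,::-1],(800,600),interpolation=cv2.INTER_CUBIC))
E
python3 look.py p1
```

```text
10.35 0.011865818156679092 29.999798834323883 [ 1.62149333  0.21252932 -0.2304194 ] [0.53115379 0.01312549 0.01947942] [ 3.14148665e+00 -1.13688248e-03  1.79729473e-01]
ring by tcp [0.59018731 0.0238513 ] px [[264.40538922 233.28917301]]
tip [0.63422727 0.03094503 0.016     ] want ring px [[247.22032604 231.77603951]]
```

View pics/p1.png

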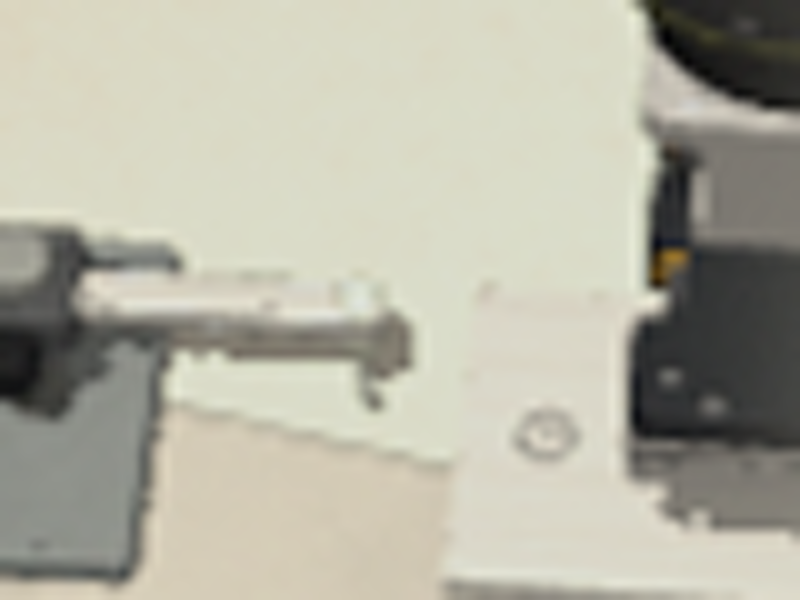

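The ring is at crop (547,435) and the tip at (375,405). The ring lies within 0.3 px of where the TCP predicts it. The remaining slide is about 44 mm in tool x.

Call:
{"fn": "apply_moves", "kwargs": {"plan": [2, 0, 0, 0, 5, -0.5, 0, 0, 6, 0, 0, 0, 6, 0, 0, 0, 6, 0, 0, 0, 6, 0, 0, 0, 5, 0, 0, 0, 4, 0, 0, 0, 3, 0, 0, 0, 1, 0, 0, 0, 0, 0, 0, 0, 0, 0, 0, 0]}}

```text
time_s: 11.6
ee_pos: [0.5743, 0.0215, 0.0195]
eef_rot: [3.142, -0.001, 0.18]
force: [-0.8, -0.2, 1.1]
grip_width: 0.0117
grip_force: 30.0
```

```bash
python3 look.py p2
```

```text
11.6 0.01171849964434824 30.0003781914711 [-0.80467246 -0.18399502  1.08966548] [0.57427319 0.02146852 0.01946204] [ 3.14152949e+00 -8.25190741e-04  1.79745932e-01]
ring by tcp [0.63330653 0.03219529] px [[247.42335135 232.24968383]]
tip [0.63422727 0.03094503 0.016     ] want ring px [[247.22032604 231.77603951]]
```

View pics/p2.png

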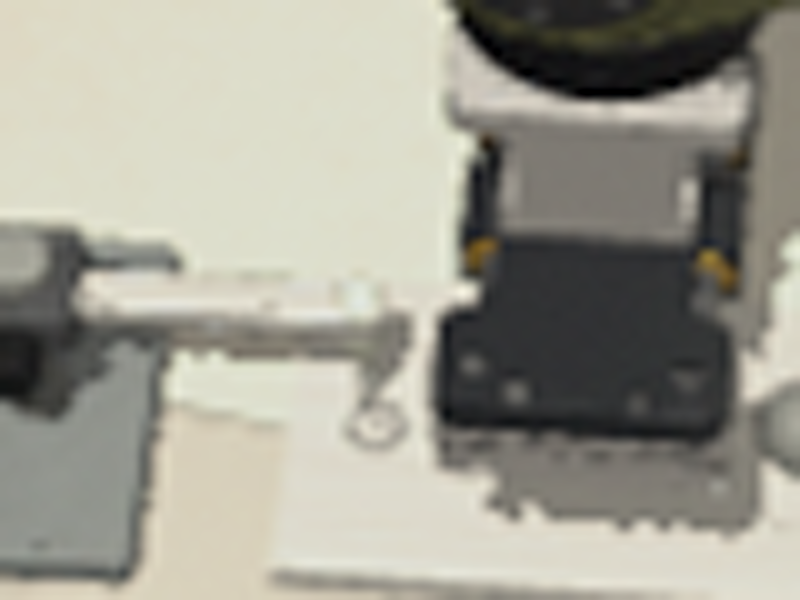

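The ring's centre is at crop (377,425), with the needle tip pointing into it from (374,405). With the tip 8 mm up, the expected offset is about 17 px, so the ring is within about 1 mm. I hold, then slide back 102 mm.

Call:
{"fn": "apply_moves", "kwargs": {"plan": [0, 0, 0, 0, 0, 0, 0, 0, 0, 0, 0, 0, 0, 0, 0, 0, 0, 0, 0, 0, 0, 0, 0, 0, 0, 0, 0, 0, 0, 0, 0, 0, 0, 0, 0, 0, 0, 0, 0, 0, 0, 0, 0, 0, 0, 0, 0, 0, 0, 0, 0, 0, 0, 0, 0, 0]}}

```text
time_s: 13.05
ee_pos: [0.574, 0.0214, 0.0195]
eef_rot: [3.142, -0.0, 0.18]
force: [2.0, 0.6, 0.4]
grip_width: 0.0119
grip_force: 30.0
```

Call:
{"fn": "apply_moves", "kwargs": {"plan": [-2, 0, 0, 0, -4, 0, 0, 0, -6, 0, 0, 0, -8, 0, 0, 0, -8, 0, 0, 0, -8, 0, 0, 0, -8, 0, 0, 0, -8, 0, 0, 0, -8, 0, 0, 0, -8, 0, 0, 0, -8, 0, 0, 0, -8, 0, 0, 0, -7, 0, 0, 0, -5, 0, 0, 0, -4, 0, 0, 0, -2, 0, 0, 0, 0, 0, 0, 0, 0, 0, 0, 0, 0, 0, 0, 0]}}

```text
time_s: 14.95
ee_pos: [0.4731, 0.0031, 0.0194]
eef_rot: [-3.141, 0.002, 0.18]
force: [-5.2, -1.4, 7.0]
grip_width: 0.0119
grip_force: 30.0
```

Call:
{"fn": "apply_moves", "kwargs": {"plan": [0, 0, 0, 0, 0, 0, 0, 0, 0, 0, 0, 0, 0, 0, 0, 0, 0, 0, -1, 0, 0, 0, -2, 0, 0, 0, -3, 0, 0, 0, -4, 0, 0, 0, -3, 0, 0, 0, -2, 0, 0, 0, -1, 0, 0, 0, 0, 0, 0, 0, 0, 0], "squeeze": 50}}

```text
time_s: 16.25
ee_pos: [0.4735, 0.0032, 0.0354]
eef_rot: [-3.142, 0.0, 0.18]
force: [-0.5, 0.1, -4.0]
grip_width: 0.0115
grip_force: 50.0
```

```bash
python3 - <<'E'
from station import monitor,camera
from h import *
o=monitor.get_obs();print(o["force"],o["ee_pos"])
c=camera("side");cv2.imwrite("pics/l1.png",cv2.resize(c["image"][180:270,240:360,::-1],(800,600),interpolation=cv2.INTER_CUBIC))
E
```

```text
[-0.50058677  0.06944782 -4.04625302] [0.47353143 0.00318452 0.03537212]
```

View pics/l1.png

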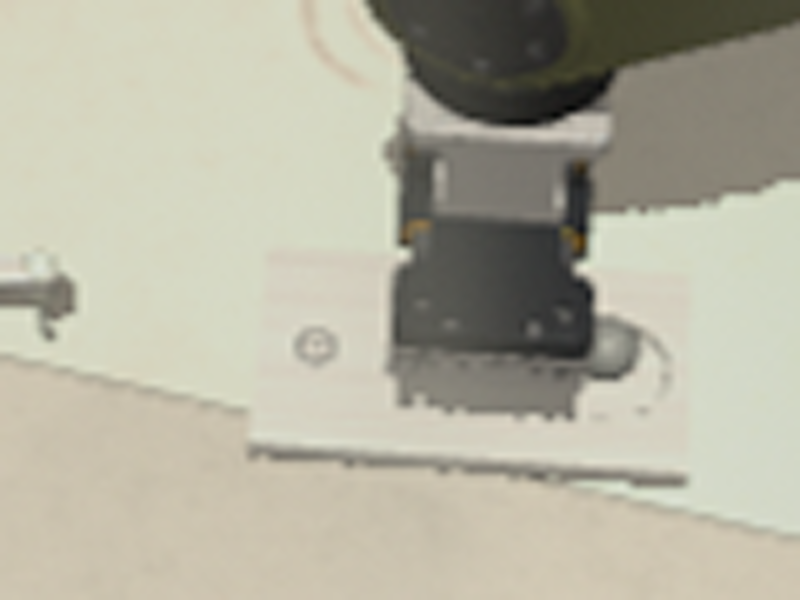

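Lifted and level, with the ball in its pocket at (612,348). Next I raise it and carry it to the wipes.

Call:
{"fn": "apply_moves", "kwargs": {"plan": [0, 0, -2, 0, 0, 0, -4, 0, 0, 0, -6, 0, 0, 0, -8, 0, 0, 0, -8, 0, 0, 0, -8, 0, 0, 0, -8, 0, 0, 0, -8, 0, 0, 0, -8, 0, 0, 0, -8, 0, 0, 0, -8, 0, 0, 0, -8, 0, 0, 0, -8, 0, 0, 0, -7, 0, 0, 0, -5, 0, 0, 0, -4, 0, 0, 0, -2, 0, 0, 0, 0, 0, 0, 0, 0, 0]}}

```text
time_s: 18.2
ee_pos: [0.4735, 0.0032, 0.1452]
eef_rot: [-3.142, 0.0, 0.18]
force: [-0.7, 0.5, -4.2]
grip_width: 0.0114
grip_force: 50.0
```

Call:
{"fn": "apply_moves", "kwargs": {"plan": [1.1, -1.9, 0, 0, 2.2, -3.9, 0, 0, 3.3, -5.8, 0, 0, 4.4, -7.7, 0, 0, 4.4, -7.7, 0, 0, 4.4, -7.7, 0, 0, 4.4, -7.7, 0, 0, 4.4, -7.7, 0, 0, 4.4, -7.7, 0, 0, 4.4, -7.7, 0, 0, 4.4, -7.7, 0, 0, 4.4, -7.7, 0, 0, 4.4, -7.7, 0, 0, 4.4, -7.7, 0, 0, 4.4, -7.7, 0, 0, 4.4, -7.7, 0, 0, 4.4, -7.7, 0, 0, 4.4, -7.7, 0, 0, 4.4, -7.7, 0, 0, 4.4, -7.7, 0, 0]}}

```text
time_s: 20.2
ee_pos: [0.5284, 0.1587, 0.1454]
eef_rot: [3.142, 0.0, 0.18]
force: [-0.3, -0.6, -3.2]
grip_width: 0.0116
grip_force: 50.0
```

Call:
{"fn": "apply_moves", "kwargs": {"plan": [4.4, -7.7, 0, 0, 4.4, -7.7, 0, 0, 4.4, -7.7, 0, 0, 4.4, -7.7, 0, 0, 4.4, -7.7, 0, 0, 4.4, -7.7, 0, 0, 4.4, -7.7, 0, 0, 4.4, -7.7, 0, 0, 3.3, -5.8, 0, 0, 2.3, -4.7, 0, 0, 2.2, -3.9, 0, 0, 1.1, -1.9, 0, 0, 0, 0, 0, 0, 0, 0, 0, 0, 0, 0, 0, 0]}}

```text
time_s: 21.7
ee_pos: [0.5576, 0.2423, 0.1455]
eef_rot: [3.142, 0.0, 0.18]
force: [-0.4, 0.7, -4.5]
grip_width: 0.0118
grip_force: 50.0
```

```bash
python3 - <<'E'
from station import monitor,camera
from h import *
o=monitor.get_obs();print(o["time_s"],o["force"],o["ee_pos"],o["eef_rot"])
c=camera("side");cv2.imwrite("pics/f1.png",cv2.resize(c["image"][180:375,150:410,::-1],(800,600),interpolation=cv2.INTER_CUBIC))
d=camera("top")
for n,q in(("S",c),("T",d)):
    P=cloud(q);m=(P[...,2]>.128)&(P[...,2]<.144)&(np.hypot(P[...,0]-.5575,P[...,1]-.2425)<.1); p=P[m]
    A=np.c_[p[:,:2]-[.5575,.2425],np.ones(len(p))];s=np.linalg.lstsq(A,p[:,2],rcond=None)[0]; print(n,len(p),s,cv2.minAreaRect(p[:,:2].astype(np.float32)))
E
```

```text
21.7 [-0.37087625  0.65177673 -4.51739402] [0.55764477 0.2422538  0.14550566] [3.14158593e+00 5.95138886e-06 1.79535709e-01]
S 1829 [ 0.00524953 -0.0063093   0.13512684] ((0.5590663552284241, 0.24269822239875793), (0.16572679579257965, 0.09341103583574295), 10.766375541687012)
T 955 [ 0.00763017 -0.01349866  0.1328843 ] ((0.5601778030395508, 0.22636611759662628), (0.1654886156320572, 0.05765995383262634), 10.817696571350098)
```

View pics/f1.png

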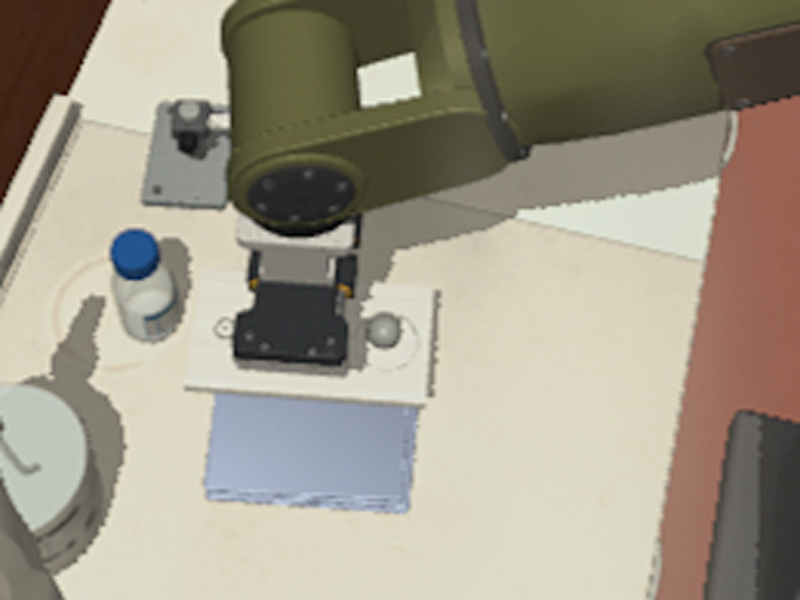

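The tray is level over the wipes with the ball in its pocket at (383,328), and the stand and bottle are untouched. I let it settle, then hand in.

Call:
{"fn": "apply_moves", "kwargs": {"plan": [0, 0, -1, 0, 0, 0, 0, 0, 0, 0, 0, 0, 0, 0, 0, 0, 0, 0, 0, 0, 0, 0, 0, 0, 0, 0, 0, 0, 0, 0, 0, 0, 0, 0, 0, 0, 0, 0, 0, 0, 0, 0, 0, 0, 0, 0, 0, 0]}}

```text
time_s: 23.0
ee_pos: [0.5576, 0.2425, 0.1465]
eef_rot: [-3.142, 0.0, 0.18]
force: [-0.5, 0.5, -4.0]
grip_width: 0.0115
grip_force: 50.0
```

```bash
python3 -c "
from station import ctrl
print(ctrl.hand_in())"
```

```text
the job is handed in; nothing more can be done
None
```

The job is handed in at 23 s: the ring was held about 1 mm from under the needle tip for over a second, and the tray was slid back 10 cm. It is now held level and still about 12 cm above the wipes, ball in its pocket at the last look. No contact with the stand or bystanders was seen, and no verdict was returned.

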